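# Lock a clock movement into its case with a slotted turn-clamp

### The arm

A 6-joint arm with a two-finger parallel gripper is mounted at the origin on the work surface. World frame = base frame: x ahead of the robot, y to its left, z up, the work surface at z = 0. Lengths are in m, angles in rad, forces in N, time in s.
With the tool pointing down it reaches from about 0.3 to 0.75 m from the base axis. Payload 8.5 kg.
Tool frame: the origin (TCP) lies midway between the tips of the shut fingers; the grasp point (between the pads) lies 19 mm behind it (bot.grasp_offset is the distance from the TCP to the grasp point, in m); z points along the fingers, y is the line along which they close (so a half turn about z gives the same grasp; the last joint's range is limited). The gripper opens to 88 mm and grips with 3 to 60 N. Pads are 18 mm wide; open, the fingers measure 123 mm over their backs; the gripper's body (75 mm by 187 mm) begins 45 mm behind the grasp point.
Start: joints at [-1.432, 0.381, 1.297, -0, 1.464, -0.215], TCP at [0.191, -0.516, 0.208] pointing down, gripper open.
Joint ranges: [-3.11, 3.11], [-0.89, 2.33], [0.22, 2.48], [-1.42, 4.56], [0.17, 2.85], [-2.88, 2.88]. Speed limits (rad/s): [2.39, 2.39, 3.14, 3.14, 3.14, 3.14].

### API

Orientations are given as a rotation vector (axis times angle).
In Python, from cell import bot, cams gives the robot as it stands.
- The arm moves only by the tool apply_moves, never from a script. Its argument "plan" is a list of rows, each a list of 7 numbers: the finger opening in mm, from 0 to 88.1, then the shift along the tool's x, y, z in mm, then the turn, a rotation vector about the tool's x, y, z in rad. A call has 1 to 8 rows; each row shifts and turns the commanded pose from where the row before left it, along the tool's axes as they then stand; what a row does not reach is not made up. A row lasts 1/10 s, in which the tool goes at most 50 mm and 8.59 degrees, less where a joint would pass 70% of its speed; a pose out of reach is approached as far as the arm can. A call with a gripper value outside its range is refused whole. The fingers move at their own pace and stop on an object; "squeeze" is the grip in N (left out, the last holds). Time passes only in rows, so rows that do not move let the fingers close. It gives the time, the measured TCP pose, the force, the opening and the grip force at its end, in the units of the state.
- bot.read_state(): the state, without advancing time (a new reading comes with each control period).
- cams.grab_frame(name): name is "side" or "top" or "wrist"; returns a dict with "frame" (400x640x3 uint8, blue, green, red), "fx", "fy", "cx", "cy" (pixels), "k1" (the pictures are not rectified: a ray, as slopes to the right and down, at radius r is drawn at 1 + k1 r^2 times it, then the intrinsics apply), "pose" (4x4, takes a point from camera to world coordinates); the wrist camera has in their place "hand_eye" (4x4, takes a point from camera to tool coordinates, whose origin is the TCP and whose axes are the flange's). Camera axes: x right, y up, looking along -z (the intrinsics and any distortion apply to the point x, -y, -z); pixel columns grow to the right and rows downward; lengths in m; the calibration is good to about 2 mm. A picture is of the moment at which its call begins: read the wrist's pose just before it. There is no depth.
- bot.close_job(): hands the job in; it is judged then, once.
The state is a dict: "time_s": time; "joint_positions": joint angles; "dq": joint speeds; "joint_torque": joint torques, N m; "tcp_pos": TCP position; "tcp_rot": TCP orientation; "wrist_force": force on the tool from outside, world axes, zero at the start; "ft_torque": the same for the moment, N m; "width": opening from 0.0 (shut) to 1.0 (fully open); "finger_force": force on a finger pad.
Only numpy, scipy, OpenCV 4.12 (cv2) and the standard library are available. Lean on these libraries where they do the work, as an engineer would, in place of code of your own. Each camera call takes 0.05 s, during which the arm holds its last target. There are 200 camera calls.

### The job

One of the two slotted turn-clamps on the clock case is still swung open. Take the big flat screwdriver from its wooden block, set its blade into the slot of the open clamp's screw and turn it clockwise until the clamp's tongue points straight across onto the brass movement plate, like the other one, against its stop. Then stand the screwdriver back in its block, and leave the other clamp shut.

Things in the scene. Friction and masses are not known exactly. Their poses are not given: they have to be found in the camera images.
- driver_grip (a point): Centre of the screwdriver's square pale wood handle (26 x 26 x 66 mm), 97 mm above the blade tip. Tool upright, 130 mm, 140 g. Dark guard disc 42 mm across, underside 58 mm above the tip; shaft 10 mm; flat blade 14 mm wide, 3 mm thick, 16 mm long. z is up the tool, x along the blade's width; handle sides square to x and y. The slim tool with a short round dark handle is an awl, not needed.
- block_hole (a point): Mouth centre of the hole in the screwdriver's fixed wooden block (85 x 85 mm, 75 mm high), level with its top. Hole 28 mm square, 66 mm deep. The screwdriver stands in it with its guard flat on the block's top, handle centre 39 mm above this point.
- screw_slot (a point): Open clamp's screw, on its vertical axis at the slot's floor, 54 mm above the table. Steel disc 34 mm across; slot right across, 8 mm wide, 7 mm deep, open at both ends. A 14 mm wide tongue sticks out under it to 57 mm from the axis. x: along slot and tongue, outward; z up. It is on the rail of a fixed dark wooden clock case, 235 x 290 x 45 mm, lying flat; bell top 71 mm above the table.
- screw (a joint): Turn of the open clamp's screw, rad: 0 = tongue straight across onto the brass plate, positive = swung open (anticlockwise from above). Starts 0.7 to 1.2; shut stop at -0.05. Friction 0.05 N m: stays where left. The blade has about 18 degrees of play in the slot each way, so turn the screwdriver that much further than the screw.
- screw_b (a joint): Turn of the other clamp's screw, of the same make and size, 150 mm away on the same rail; already shut (near 0) and to be left shut.
There are look-alikes about, which are no part of the job. Leave any green or orange look-alike of the part that bears driver_grip alone.

How it is judged:
On the way, in this order (a step that is already met when the one before it is completed fails the run):
1. the screwdriver's blade is down in the slot of the open clamp's screw (horizontal distance between driver_grip and screw_slot below 0.015 m and z of driver_grip in the frame of screw_slot below 0.101 m and angle between driver_grip's own z axis and vertical below 0.17 rad), for 0.1 s.
2. with the blade still in the slot, the clamp has been turned shut (value of joint screw below 0.26 rad and horizontal distance between driver_grip and screw_slot below 0.018 m and z of driver_grip in the frame of screw_slot below 0.102 m), for 0.1 s.
At the end, for the whole second after the job is handed in: Both clamps are shut, tongues within 15 degrees of straight across the movement plate, and the screwdriver stands released in its block's hole, within 10 degrees of upright, its handle within 15 mm of the hole's middle and its guard within 6 mm of the block's top (value of joint each of screw, screw_b below 0.26 rad and horizontal distance between driver_grip and block_hole below 0.015 m and z of driver_grip in the frame of block_hole below 0.045 m and angle between driver_grip's own z axis and vertical below 0.17 rad); the robot touches nothing.
It fails at once if the other clamp is swung open by more than about 20 degrees (value of joint screw_b above 0.35 rad).
It also fails if it takes over 50 s, if anything falls off the work surface, if the arm or the gripper's body presses on something with over 40 N, if the wrist force passes 120 N, or if a joint passes its speed limit or range.

## Working session

There is one attempt and no reset: what is moved stays moved. The work goes in short steps, Python scripts to look and compute and a tool call to move; the robot and the scene stay as the last step left them, time stands still between calls to the robot, and variables do not carry over. Pictures are saved under pics/ and viewed, at most 10 in all, crops included, and the job is handed in when it is done.

Besides the shell and the picture viewer there is one more tool, called after "Request:" by a JSON object that holds its "method" and its "body". apply_moves: Moves the arm, as the interface text tells. Its arguments: {"type":"object","properties":{"plan":{"type":"array"},"squeeze":{"type":"number"}},"required":["plan"]}

```bash
mkdir -p pics; ls; cat > h.py <<'E'
import numpy as np, cv2
from scipy.spatial.transform import Rotation as R
from cell import bot, cams
def grab(name):
    s=bot.read_state(); g=cams.grab_frame(name)
    if name=="wrist":
        T=np.eye(4);T[:3,:3]=R.from_rotvec(s["tcp_rot"]).as_matrix();T[:3,3]=s["tcp_pos"]
        g["pose"]=T@np.array(g["hand_eye"])
    g["pose"]=np.array(g["pose"]);return g
def ray(g,u,v):
    K=np.array([[g["fx"],0,g["cx"]],[0,g["fy"],g["cy"]],[0,0,1.]])
    p=cv2.undistortPoints(np.array([[[u,v]]],float),K,np.array([g["k1"],0,0,0.]))[0,0]
    d=g["pose"][:3,:3]@np.array([p[0],-p[1],-1]);return g["pose"][:3,3],d
def onz(g,u,v,z):
    o,d=ray(g,u,v);return o+d*(z-o[2])/d[2]
def proj(g,P):
    q=np.linalg.inv(g["pose"])@np.append(P,1);x,y=q[0]/-q[2],-q[1]/-q[2];s=1+g["k1"]*(x*x+y*y)
    return g["cx"]+g["fx"]*x*s,g["cy"]+g["fy"]*y*s
E
python3 - <<'E'
from h import *
for n in("top","side"):
    g=grab(n);cv2.imwrite(f"pics/{n}0.png",g["frame"]);print(n,g["pose"].round(3).tolist(),g["fx"],g["k1"])
print(bot.read_state())
E
```

```text
pics
top [[-0.011, 0.989, -0.146, 0.34], [-1.0, -0.012, -0.009, -0.053], [-0.011, 0.145, 0.989, 0.875], [0.0, 0.0, 0.0, 1.0]] 362.3380805725709 -0.008239491017751973
side [[0.991, 0.094, -0.098, 0.384], [-0.135, 0.616, -0.776, -0.703], [-0.012, 0.782, 0.623, 0.616], [0.0, 0.0, 0.0, 1.0]] 381.18549362326485 -0.00981018158787182
{'time_s': 0.1, 'joint_positions': array([-1.43232141e+00,  3.81129467e-01,  1.29812758e+00,  2.08959747e-05,
        1.46355701e+00, -2.15274786e-01]), 'dq': array([ 0.00110009, -0.00116439, -0.00217738, -0.0003516 , -0.00047091,
        0.00106839]), 'joint_torque': array([ 3.46935965e-03, -4.38656008e+01, -2.24910718e+01,  7.14772800e-02,
        3.42100288e-02, -6.75717342e-05]), 'tcp_pos': array([ 0.19050884, -0.51567012,  0.20721842]), 'tcp_rot': array([-3.09137867e+00, -5.52557854e-01, -1.06222182e-04]), 'wrist_force': array([ 0.89227266, -0.48631086, -0.39323143]), 'ft_torque': array([-0.0361683 , -0.00859499, -0.02893346]), 'finger_force': 0.0, 'width': 1.0014914490631086}
```

View pics/top0.png

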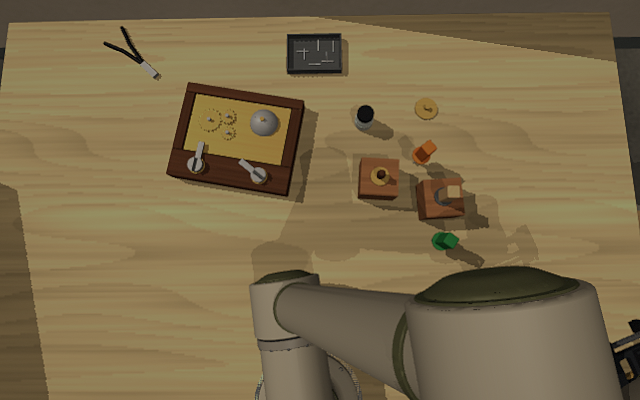

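View pics/side0.png

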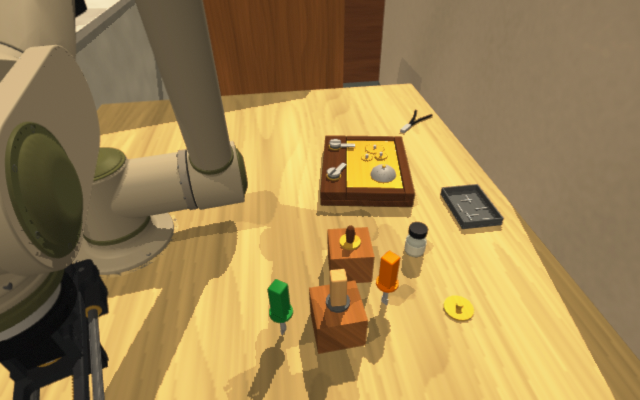

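Candidates in the top view: pale square handle (450,193) in the block at (440,198), the green look-alike (445,240), the orange one (425,152) and the awl (380,176). The pale one with the dark guard fits the description. The open clamp is at (260,175) with its tongue skewed; the one at (196,165) is shut. I'll confirm in one enlarged crop.

```bash
python3 - <<'E'
from h import *
a=cv2.imread("pics/top0.png");b=cv2.imread("pics/side0.png")
def c(im,x,y,w,h,s):return cv2.resize(im[y:y+h,x:x+w],None,fx=s,fy=s,interpolation=cv2.INTER_CUBIC)
# each panel 400x300, scale 5 => 80x60
P=[c(a,405,165,80,60,5),c(b,300,260,80,60,5) if 0 else cv2.resize(c(b,298,255,100,75,4),(400,300)),c(a,225,150,80,60,5),c(b,310,135,80,60,5)]
cv2.imwrite("pics/crop1.png",np.vstack([np.hstack(P[:2]),np.hstack(P[2:])]))
E
```

```text
(no output)
```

View pics/crop1.png

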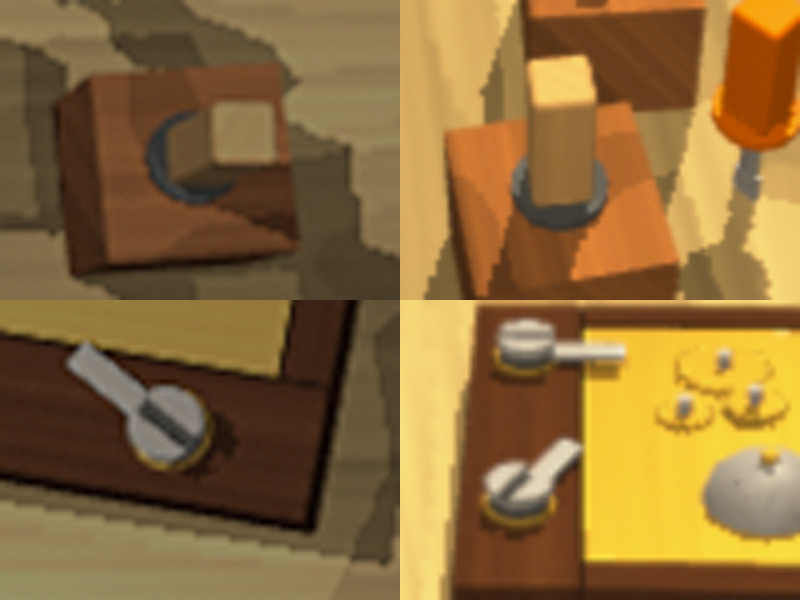

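The crop confirms it: pale square handle with the dark guard in its block, and the open clamp with its slot along the tongue.

```bash
python3 - <<'E'
from h import *
t=grab("top");s=grab("side")
def tri(a,b):
    o1,d1=ray(t,*a);o2,d2=ray(s,*b)
    k=np.linalg.lstsq(np.c_[d1,-d2],o2-o1,rcond=None)[0]
    return (o1+k[0]*d1).round(4),(o2+k[1]*d2).round(4)
print("handle tri",tri((453.6,191.6),(338.5,275.5)),onz(t,453.6,191.6,.147).round(4),onz(s,338.5,275.5,.147).round(4))
c=[onz(t,405+x/5,165+y/5,.147) for x,y in((210,105),(270,101),(275,160),(213,165))]
for i in range(4):
    d=c[(i+1)%4]-c[i];print("edge",np.linalg.norm(d).round(4),np.degrees(np.arctan2(d[1],d[0])).round(1))
b=[onz(t,405+x/5,165+y/5,.075) for x,y in((93,77),(281,64),(298,250),(110,265))]
print("block c",np.mean(b,0).round(4))
for i in range(4):
    d=b[(i+1)%4]-b[i];print("bedge",np.linalg.norm(d).round(4),np.degrees(np.arctan2(d[1],d[0])).round(1))
print("screw",onz(t,258.4,175,.061).round(4),onz(s,333.6,171,.061).round(4))
S=onz(t,258.4,175,.061);T=onz(t,241.4,161,.05)
print("tongue",(T-S).round(4),np.degrees(np.arctan2(*(T-S)[1::-1])))
d=onz(t,225+140/5,150+105/5,.061)-onz(t,225+195/5,150+145/5,.061);print("slot",np.degrees(np.arctan2(d[1],d[0])))
B=onz(t,196,165,.061);print("b",B,np.linalg.norm(B-S));d=B-S;print("rail",np.degrees(np.arctan2(d[1],d[0])))
d=onz(t,200,144,.05)-B;print("b tongue",np.degrees(np.arctan2(d[1],d[0])))
st=bot.read_state();print(R.from_rotvec(st["tcp_rot"]).as_matrix().round(3))
g=cams.grab_frame("wrist");print(np.array(g["hand_eye"]).round(3).tolist(),g["fx"]);cv2.imwrite("pics/w0.png",g["frame"])
E
```

```text
handle tri (array([ 0.4557, -0.3082,  0.1435]), array([ 0.4566, -0.3082,  0.1436])) [ 0.4552 -0.307   0.147 ] [ 0.4561 -0.3111  0.147 ]
edge 0.0245 -86.8
edge 0.0243 -178.9
edge 0.0252 93.9
edge 0.0247 -0.6
block c [ 0.4532 -0.3102  0.075 ]
bedge 0.0846 -86.7
bedge 0.0837 -178.6
bedge 0.0834 93.9
bedge 0.0845 2.2
screw [0.5129 0.1072 0.061 ] [0.5145 0.106  0.061 ]
tongue [ 0.0363  0.0426 -0.011 ] 49.585262504128686
slot 53.345683625073725
b [0.53835039 0.25219241 0.061     ] 0.1472634824103077
rail 80.0312286229952
b tongue -3.4687448696192114
[[ 0.938  0.346 -0.   ]
 [ 0.346 -0.938  0.001]
 [ 0.    -0.001 -1.   ]]
[[0.001, 0.95, 0.313, 0.082], [1.0, -0.001, -0.001, -0.0], [-0.001, 0.313, -0.95, -0.178], [0.0, 0.0, 0.0, 1.0]] 291.9685842793728
```

Request:
{"method": "apply_moves", "body": {"plan": [[88,40,-12.8,0,0,0,0],[88,40,-12.8,0,0,0,0],[88,40,-12.8,0,0,0,0],[88,40,-12.8,0,0,0,0],[88,40,-12.8,0,0,0,0],[88,40,-12.8,0,0,0,0],[88,40,-12.8,0,0,0,0],[88,40,-12.8,0,0,0,0]], "squeeze": 40}}

```text
time_s: 1.05
tcp_pos: [0.4564, -0.3077, 0.2077]
tcp_rot: [-3.093, -0.553, 0.0]
wrist_force: [0.2, -0.5, -0.1]
width: 0.999
finger_force: 0.0
```

Request:
{"method": "apply_moves", "body": {"plan": [[88,0,0,0,0,0,0.1],[88,0,0,0,0,0,0.1],[88,0,0,0,0,0,0.1],[88,0,0,0,0,0,0]]}}

```text
time_s: 1.45
tcp_pos: [0.4553, -0.3089, 0.2076]
tcp_rot: [-3.14, -0.083, 0.0]
wrist_force: [-0.9, 0.2, 0.1]
width: 0.999
finger_force: 0.0
```

```bash
python3 - <<'E'
from h import *
w=grab("wrist");cv2.imwrite("pics/w1.png",w["frame"])
st=bot.read_state();print(st["time_s"],st["tcp_pos"].round(4),R.from_rotvec(st["tcp_rot"]).as_matrix().round(3).tolist(),st["joint_positions"].round(2))
print(proj(w,(.4555,-.309,.147)))
E
```

```text
1.5 [ 0.4552 -0.3089  0.2077] [[0.998, 0.056, -0.0], [0.056, -0.998, 0.0], [-0.0, -0.0, -1.0]] [-0.81  0.38  1.3  -0.    1.46  0.7 ]
(np.float64(316.77533616264765), np.float64(203.0219369319323))
```

View pics/w1.png

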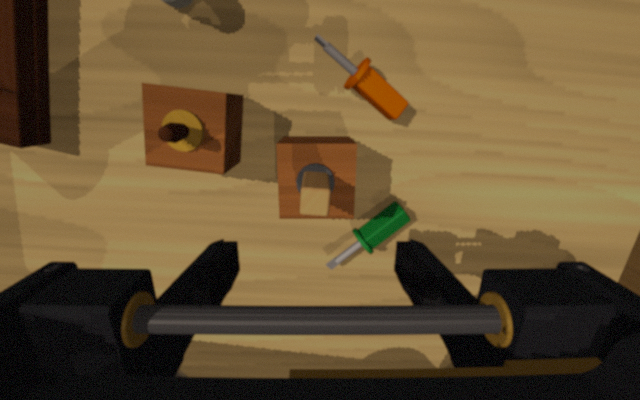

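The wrist view shows the pale handle top at (315,202), against a predicted (317,203), with the fingers straddling it. I'll descend and grip.

Request:
{"method": "apply_moves", "body": {"plan": [[88,0,0,40,0,0,0],[88,0,0,40,0,0,0],[88,0,0,25,0,0,0],[88,0,0,8,0,0,0],[20,0,0,0,0,0,0],[20,0,0,0,0,0,0],[20,0,0,0,0,0,0],[20,0,0,0,0,0,0]], "squeeze": 50}}

```text
time_s: 2.3
tcp_pos: [0.4556, -0.3093, 0.0958]
tcp_rot: [3.139, 0.085, 0.002]
wrist_force: [-0.1, 0.3, -0.7]
width: 0.66
finger_force: 0.0
```

Request:
{"method": "apply_moves", "body": {"plan": [[10,0,0,0,0,0,0],[10,0,0,0,0,0,0],[10,0,0,0,0,0,0]]}}

```text
time_s: 2.6
tcp_pos: [0.4553, -0.309, 0.0949]
tcp_rot: [3.14, 0.085, 0.0]
wrist_force: [-0.4, 0.8, -0.0]
width: 0.386
finger_force: 0.0
```

```bash
python3 - <<'E'
from h import *
st=bot.read_state();print(st["time_s"],st["tcp_pos"].round(4),st["tcp_rot"].round(4),st["width"],st["finger_force"],st["wrist_force"])
E
```

```text
2.6 [ 0.4553 -0.309   0.0949] [3.1403e+00 8.4500e-02 3.0000e-04] 0.386196251024986 0.0 [-0.43122101  0.79342859 -0.01520256]
```

Request:
{"method": "apply_moves", "body": {"plan": [[10,0,0,0,0,0,0],[10,0,0,0,0,0,0],[10,0,0,0,0,0,0],[10,0,0,0,0,0,0]]}}

```text
time_s: 3.0
tcp_pos: [0.4552, -0.3089, 0.0947]
tcp_rot: [-3.14, -0.085, 0.0]
wrist_force: [0.1, 0.2, 0.1]
width: 0.294
finger_force: 48.5
```

Request:
{"method": "apply_moves", "body": {"plan": [[10,0,0,-10,0,0,0],[10,0,0,-30,0,0,0],[10,0,0,-30,0,0,0],[10,0,0,-30,0,0,0],[10,0,0,-30,0,0,0],[10,0,0,-15,0,0,0],[10,0,0,0,0,0,0],[10,0,0,0,0,0,0]]}}

```text
time_s: 3.8
tcp_pos: [0.455, -0.3088, 0.2393]
tcp_rot: [-3.14, -0.084, 0.001]
wrist_force: [0.7, 1.1, -2.6]
width: 0.293
finger_force: 48.5
```

```bash
python3 - <<'E'
from h import *
st=bot.read_state();print(st["time_s"],st["tcp_pos"].round(4),st["width"],st["finger_force"])
P=st["tcp_pos"]-[0,0,.078]
s=grab("side");u,v=proj(s,P);print("side tip",u,v)
w=grab("wrist");a,b=proj(w,P);print("wrist tip",a,b)
def c(im,x,y,wd,ht,sc):
    x=int(np.clip(x-wd/2,0,640-wd));y=int(np.clip(y-ht/2,0,400-ht));print(x,y)
    return cv2.resize(im[y:y+ht,x:x+wd],None,fx=sc,fy=sc,interpolation=cv2.INTER_CUBIC)
cv2.imwrite("pics/tip.png",np.hstack([c(s["frame"],u,v,80,100,5),c(w["frame"],a,b,160,200,2.5)]))
E
```

```text
3.8 [ 0.455  -0.3088  0.2393] 0.2931593947287479 48.46643321474403
side tip 337.66670742173176 268.4213421291931
wrist tip 316.8143056576564 197.07500339648772
297 218
236 97
```

View pics/tip.png

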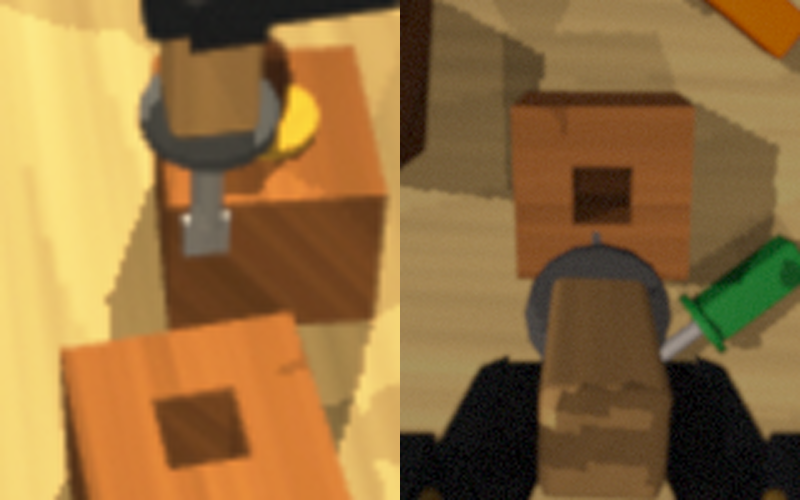

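The blade's width lies along tool x (broad in the side view, thin in the wrist view), and its tip is at side-crop (206,255), where predicted. I'll go over the screw.

```bash
python3 - <<'E'
from h import *
s=grab("side");w=grab("wrist");t=grab("top")
print(onz(s,337.2,303.8,.075).round(4),onz(w,316.8,175.2,.075).round(4))
E
```

```text
[ 0.4547 -0.3117  0.075 ] [ 0.4549 -0.3088  0.075 ]
```

Request:
{"method": "apply_moves", "body": {"plan": [[10,4,-20,0,0,0,0],[10,8,-40,0,0,0,0],[10,8,-40,0,0,0,0],[10,8,-40,0,0,0,0],[10,8,-40,0,0,0,0],[10,8,-40,0,0,0,0],[10,8,-40,0,0,0,0],[10,8,-40,0,0,0,0]]}}

```text
time_s: 4.85
tcp_pos: [0.4989, -0.0045, 0.2395]
tcp_rot: [-3.14, -0.084, 0.001]
wrist_force: [0.9, -0.3, -1.7]
width: 0.296
finger_force: 48.5
```

Request:
{"method": "apply_moves", "body": {"plan": [[10,8,-40,0,0,0,0],[10,8,-40,0,0,0,0],[10,5.7,-31,0,0,0,0],[10,0,0,0,0,0,-0.14],[10,0,0,0,0,0,-0.14],[10,0,0,0,0,0,-0.14],[10,0,0,0,0,0,-0.14],[10,0,0,0,0,0,-0.14]]}}

```text
time_s: 5.65
tcp_pos: [0.5146, 0.1058, 0.2393]
tcp_rot: [-2.917, -1.165, 0.001]
wrist_force: [1.4, -0.2, -1.5]
width: 0.291
finger_force: 48.5
```

Request:
{"method": "apply_moves", "body": {"plan": [[10,0,0,0,0,0,-0.14],[10,0,0,0,0,0,0],[10,0,0,0,0,0,0]]}}

```text
time_s: 5.95
tcp_pos: [0.5147, 0.1058, 0.2395]
tcp_rot: [-2.835, -1.352, 0.001]
wrist_force: [0.1, -0.3, -2.7]
width: 0.296
finger_force: 48.5
```

```bash
python3 - <<'E'
from h import *
st=bot.read_state();print(st["time_s"],st["tcp_pos"].round(4),st["tcp_rot"].round(4),st["joint_positions"].round(2),st["finger_force"])
w=grab("wrist");print("screw",proj(w,(.5135,.1066,.061)),"tip",proj(w,st["tcp_pos"]-[0,0,.078]))
s=grab("side");u,v=proj(s,(.5135,.1066,.061));print("s screw",u,v,"tip",proj(s,st["tcp_pos"]-[0,0,.078]))
x,y=int(u-40),int(v-70);print(x,y)
cv2.imwrite("pics/w2.png",np.hstack([w["frame"],np.vstack([cv2.resize(s["frame"][y:y+100,x:x+40],(160,400),interpolation=2)])]))
cv2.imwrite("pics/s2.png",s["frame"]);cv2.imwrite("pics/w2f.png",w["frame"])
E
```

```text
5.95 [0.5147 0.1058 0.2395] [-2.8354e+00 -1.3523e+00  7.0000e-04] [-0.02  0.32  1.3   0.    1.52  0.66] 48.46603504487575
screw (np.float64(315.1077441520214), np.float64(172.49775416900192)) tip (np.float64(316.15882940917027), np.float64(197.00637946147353))
s screw 333.1612598713659 170.8953480921249 tip (np.float64(333.852715313705), np.float64(136.59245904063698))
293 100
```

View pics/w2.png

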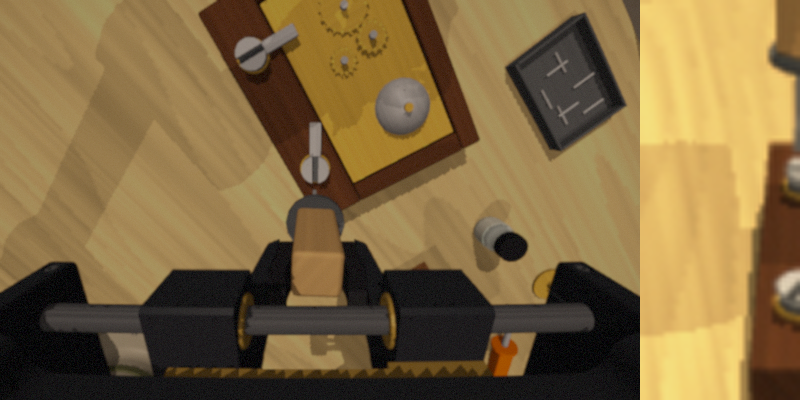

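The wrist view shows the open screw at (315,169) with its tongue running up to (315,124), in line with the blade; the driver tip is just below at about (314,192).

```bash
python3 - <<'E'
from h import *
w=grab("wrist");st=bot.read_state()
im=w["frame"][110:200,295:335].astype(int)
m=((im.max(2)-im.min(2)<35)&(im.mean(2)>100)).astype(np.uint8)
n,l,s,c=cv2.connectedComponentsWithStats(m)
i=1+np.argmax(s[1:,4])
for y in range(90):
    x=np.where(l[y]==i)[0]
    if len(x):print(y+110,x.min()+295,x.max()+295,end="; ")
print()
for v in(168,169,170,171):print(v,onz(w,314.5,v,.061).round(4))
S=onz(w,314.5,169.5,.061);T=onz(w,315.5,124,.052);d=T-S;print(np.linalg.norm(d[:2]),np.degrees(np.arctan2(d[1],d[0])))
M=R.from_rotvec(st["tcp_rot"]).as_matrix();print("blade",np.degrees(np.arctan2(M[1,0],M[0,0])),M[:,2])
g=grab("side");im=cv2.imread("pics/s2.png")[155:185,318:360].astype(int)
m=((im.max(2)-im.min(2)<45)&(im.mean(2)>105)).astype(np.uint8)
for r in m:print("".join(".#"[k] for k in r))
E
```

```text
123 311 320; 124 310 320; 125 310 320; 126 310 320; 127 310 320; 128 310 320; 129 310 320; 130 310 320; 131 310 320; 132 310 320; 133 310 320; 134 310 320; 135 310 320; 136 310 320; 137 310 320; 138 310 320; 139 310 320; 140 310 320; 141 310 320; 142 310 320; 143 310 320; 144 310 320; 145 310 320; 146 310 320; 147 310 320; 148 310 320; 149 310 319; 150 310 320; 151 310 320; 152 310 319; 153 310 319; 154 310 320; 155 310 320; 156 310 319; 157 309 320; 158 308 322; 159 306 323; 160 305 324; 161 305 325; 162 304 325; 163 304 326; 164 303 326; 165 303 327; 166 303 327; 167 302 327; 168 302 327; 169 302 327; 170 302 328; 171 302 328; 172 302 328; 173 302 327; 174 302 327; 175 302 327; 176 303 327; 177 303 326; 178 304 325; 179 305 324; 180 306 323; 181 307 322; 182 310 320; 
168 [0.5165 0.1114 0.061 ]
169 [0.5157 0.1105 0.061 ]
170 [0.5149 0.1095 0.061 ]
171 [0.5141 0.1085 0.061 ]
0.05444456465901288 49.77077915949251
blade 51.089050608194604 [-2.19880428e-04 -2.99562647e-06 -9.99999976e-01]
..........................................
..........................................
............
[... 491 characters left out ...]
............
...........#############..................
...........#####.######...................
.........#####...######...................
.........####..########...................
..........##...#######....................
..........#...#######.....................
..............####........................
..........................................
..........................................
..........................................
..........................................
..........................................
..........................................
..........................................
..........................................
..........................................
```

Request:
{"method": "apply_moves", "body": {"plan": [[10,1.6,-1.5,20,0,0,0],[10,0,0,30,0,0,0],[10,0,0,25,0,0,0],[10,0,0,15,0,0,0],[10,0,0,3,0,0,0],[10,0,0,0,0,0,0]]}}

```text
time_s: 6.75
tcp_pos: [0.5147, 0.108, 0.1469]
tcp_rot: [-2.833, -1.357, 0.0]
wrist_force: [1.3, -0.1, -1.2]
width: 0.296
finger_force: 48.5
```

```bash
python3 - <<'E'
from h import *
st=bot.read_state();print(st["time_s"],st["tcp_pos"].round(4))
P=st["tcp_pos"]-[0,0,.078]
O=[]
for n,f in(("wrist",5),("side",5),("top",5)):
    w=grab(n);u,v=proj(w,P);x,y=int(u-26),int(v-40);print(n,"crop",x,y,"tip",u,v)
    O.append(cv2.resize(w["frame"][y:y+80,x:x+52],None,fx=f,fy=f,interpolation=cv2.INTER_CUBIC))
cv2.imwrite("pics/near.png",np.hstack(O))
E
```

```text
6.75 [0.5147 0.108  0.1469]
wrist crop 290 157 tip 316.13267862997907 197.0217900307528
side crop 307 128 tip 333.54424630478326 168.01521665407734
top crop 231 133 tip 257.3771858790169 173.50403732598278
```

View pics/near.png

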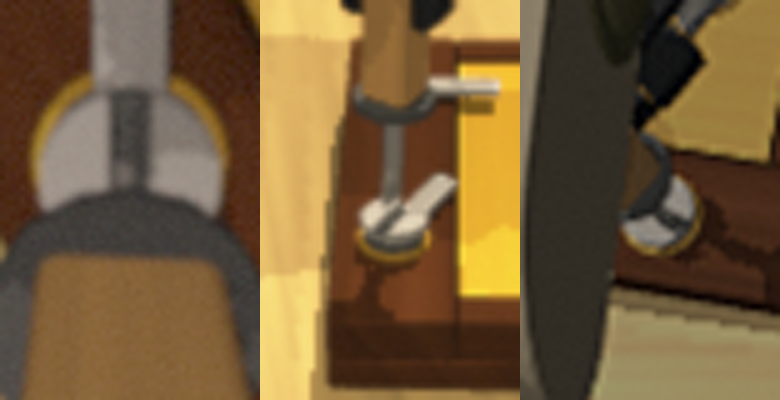

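The wrist crop shows the blade over the slot centre (about 128 of a 112–150 px span), and the side crop agrees. I'll go down.

Request:
{"method": "apply_moves", "body": {"plan": [[10,0,0,4,0,0,0],[10,0,0,4,0,0,0],[10,0,0,3,0,0,0],[10,0,0,2,0,0,0],[10,0,0,0,0,0,0],[10,0,0,0,0,0,0]]}}

```text
time_s: 7.5
tcp_pos: [0.5146, 0.108, 0.1338]
tcp_rot: [-2.833, -1.358, -0.0]
wrist_force: [0.1, -0.3, -2.0]
width: 0.293
finger_force: 48.5
```

Request:
{"method": "apply_moves", "body": {"plan": [[10,0,0,1,0,0,0],[10,0,0,0,0,0,0.1],[10,0,0,0,0,0,0.1],[10,0,0,0,0,0,0.1],[10,0,0,0,0,0,0.1],[10,0,0,0,0,0,0.1],[10,0,0,0,0,0,0.1],[10,0,0,0,0,0,0]]}}

```text
time_s: 8.3
tcp_pos: [0.5147, 0.1075, 0.1328]
tcp_rot: [3.107, 0.458, 0.0]
wrist_force: [0.7, -2.7, -2.8]
width: 0.293
finger_force: 48.4
```

```bash
python3 -c "
from h import *
s=bot.read_state();print(s['tcp_pos'],s['wrist_force'],s['ft_torque'],s['joint_positions'].round(2))"
```

```text
[0.51468938 0.10750091 0.13277505] [ 0.74725537 -2.74594051 -2.77406075] [-0.68539818 -0.11598366  0.04988768] [-0.02  0.41  1.49 -0.    1.25  1.26]
```

Request:
{"method": "apply_moves", "body": {"plan": [[10,0,0,0,0,0,0.1],[10,0,0,0,0,0,0.1],[10,0,0,0,0,0,0.1],[10,0,0,0,0,0,0.1],[10,0,0,0,0,0,0.1],[10,0,0,0,0,0,0.1],[10,0,0,0,0,0,0.1],[10,0,0,0,0,0,0]]}}

```text
time_s: 9.1
tcp_pos: [0.5141, 0.1078, 0.1327]
tcp_rot: [3.077, -0.631, -0.002]
wrist_force: [-2.1, -3.3, -0.6]
width: 0.294
finger_force: 48.4
```

```bash
python3 - <<'E'
from h import *
s=bot.read_state();print(s['time_s'],s['tcp_pos'],s['wrist_force'],s['ft_torque'],s['joint_positions'].round(2))
g=grab("side");cv2.imwrite("pics/t1.png",np.hstack([cv2.resize(g["frame"][125:205,305:405],None,fx=4,fy=4,interpolation=2),cv2.resize(grab("wrist")["frame"][:320,:400],(400,320))]))
E
```

```text
9.1 [0.51408329 0.10784962 0.1327025 ] [-2.14957981 -3.2511706  -0.57944977] [-0.53155212  0.51488268  0.06611776] [-0.02  0.41  1.49 -0.    1.25  1.96]
```

View pics/t1.png

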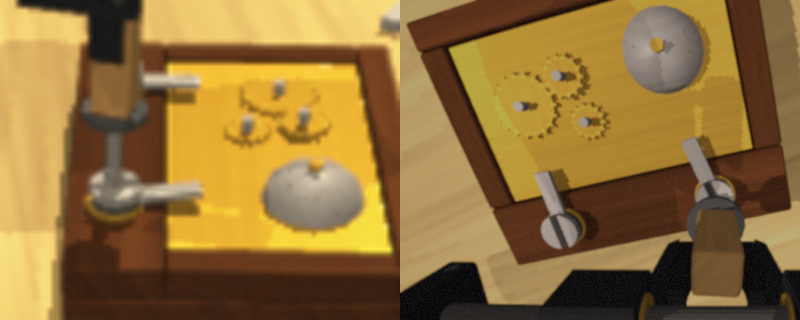

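The tongue is now nearly parallel with the other one, roughly 8° short. I'll turn a little further, towards the stop.

Request:
{"method": "apply_moves", "body": {"plan": [[10,0,0,0,0,0,0.07],[10,0,0,0,0,0,0.05],[10,0,0,0,0,0,0.04],[10,0,0,0,0,0,0]]}}

```text
time_s: 9.6
tcp_pos: [0.5142, 0.108, 0.1327]
tcp_rot: [3.017, -0.873, -0.002]
wrist_force: [-1.5, -1.9, -1.2]
width: 0.293
finger_force: 48.4
```

```bash
python3 - <<'E'
from h import *
s=bot.read_state();print(s['time_s'],s['tcp_pos'],s['wrist_force'],s['ft_torque'],s['joint_positions'].round(2))
g=grab("wrist");cv2.imwrite("pics/t2.png",g["frame"])
im=g["frame"].astype(int);m=((im.max(2)-im.min(2)<35)&(im.mean(2)>95)).astype(np.uint8)
m[300:]=0
n,l,st,c=cv2.connectedComponentsWithStats(m)
for i in range(1,n):
    if 250<st[i,4]<2500:
        print(st[i],c[i].round(1),[ (y,round(float(np.where(l[y]==i)[0].mean()),1)) for y in range(st[i,1],st[i,1]+st[i,3],6)])
E
```

```text
9.6 [0.51416206 0.1079569  0.13265616] [-1.53491444 -1.89076643 -1.18171191] [-0.43315889  0.70183305 -0.00295219] [-0.02  0.41  1.49 -0.    1.25  2.12]
[ 283  138   51   64 1058] [304.  171.2] [(138, 293.5), (144, 290.5), (150, 293.0), (156, 295.5), (162, 298.5), (168, 301.0), (174, 304.0), (180, 306.0), (186, 317.6), (192, 316.4), (198, 310.2)]
[140 198  49  70 906] [164.4 231.1] [(198, 150.0), (204, 147.0), (210, 150.5), (216, 154.5), (222, 157.0), (228, 161.0), (234, 164.0), (240, 171.0), (246, 176.5), (252, 180.0), (258, 182.5), (264, 183.0)]
[153 242  22  29 339] [161.8 256.9] [(242, 157.5), (248, 157.5), (254, 159.5), (260, 163.0), (266, 167.5)]
```

```bash
python3 - <<'E'
from h import *
g=grab("wrist")
for a,b in(((290.5,144),(306,180)),((150.5,210),(164,234))):
    d=onz(g,*a,.05)-onz(g,*b,.05);print(np.degrees(np.arctan2(d[1],d[0])))
E
```

```text
-10.066090113766597
-12.588141280740574
```

The open clamp's tongue is at -10°, square to the rail at 80°. I'll unload the blade, lift, and go back.

Request:
{"method": "apply_moves", "body": {"plan": [[10,0,0,0,0,0,-0.1],[10,0,0,0,0,0,-0.1],[10,0,0,-10,0,0,0],[10,0,0,-20,0,0,0],[10,0,0,-35,0,0,0],[10,0,0,-42,0,0,0],[10,0,0,0,0,0,-0.14],[10,0,0,0,0,0,-0.14]]}}

```text
time_s: 10.5
tcp_pos: [0.5154, 0.1083, 0.242]
tcp_rot: [-3.138, 0.129, -0.007]
wrist_force: [0.1, -0.3, -1.7]
width: 0.294
finger_force: 48.5
```

Request:
{"method": "apply_moves", "body": {"plan": [[10,0,0,0,0,0,-0.138],[10,0,0,0,0,0,0]]}}

```text
time_s: 10.7
tcp_pos: [0.5149, 0.1083, 0.2406]
tcp_rot: [-3.14, -0.081, -0.003]
wrist_force: [-0.2, -0.5, -2.3]
width: 0.291
finger_force: 48.5
```

```bash
python3 - <<'E'
from h import *
s=bot.read_state();M=R.from_rotvec(s["tcp_rot"]).as_matrix()
print(s['time_s'],s['tcp_pos'],np.degrees(np.arctan2(M[1,0],M[0,0])),(M.T@(np.array([.4552,-.3089,.239])-s["tcp_pos"])*1e3).round(1),s["finger_force"])
t=grab("top");print(onz(t,453,1,.1))
g=grab("wrist");cv2.imwrite("pics/t3.png",g["frame"])
E
```

```text
10.7 [0.51491171 0.10827191 0.24064462] 2.969405429598909 [-81.2 413.5   1.3] 48.4648969780028
[ 0.91533979 -0.35082973  0.1       ]
```

Request:
{"method": "apply_moves", "body": {"plan": [[10,-4,20,0,0,0,0],[10,-8,40,0,0,0,0],[10,-8,40,0,0,0,0],[10,-8,40,0,0,0,0],[10,-8,40,0,0,0,0],[10,-8,40,0,0,0,0],[10,-8,40,0,0,0,0],[10,-8,40,0,0,0,0]]}}

```text
time_s: 11.6
tcp_pos: [0.4699, -0.1963, 0.2401]
tcp_rot: [3.14, 0.075, 0.001]
wrist_force: [0.6, -0.9, -1.7]
width: 0.293
finger_force: 48.5
```

Request:
{"method": "apply_moves", "body": {"plan": [[10,-8,40,0,0,0,0],[10,-8,40,0,0,0,0],[10,-5.2,33.5,0,0,0,0],[10,0,0,0,0,0,0],[10,0,0,0,0,0,0]]}}

```text
time_s: 12.1
tcp_pos: [0.4548, -0.3094, 0.2396]
tcp_rot: [-3.14, -0.076, -0.0]
wrist_force: [-0.1, -0.4, -1.6]
width: 0.296
finger_force: 48.5
```

```bash
python3 - <<'E'
from h import *
s=bot.read_state();M=R.from_rotvec(s["tcp_rot"]).as_matrix()
print(s['time_s'],s['tcp_pos'],np.degrees(np.arctan2(M[1,0],M[0,0])),(M.T@(np.array([.4552,-.3089,.0947])-s["tcp_pos"])*1e3).round(1),s["finger_force"])
E
```

```text
12.1 [ 0.4548125  -0.30936585  0.23962946] 2.7566243560320607 [  0.4  -0.4 144.9] 48.4667300608271
```

Request:
{"method": "apply_moves", "body": {"plan": [[10,0.4,-0.4,30,0,0,0],[10,0,0,30,0,0,0],[10,0,0,30,0,0,0],[10,0,0,30,0,0,0],[10,0,0,15,0,0,0],[10,0,0,6,0,0,0],[10,0,0,3,0,0,0],[10,0,0,0,0,0,0]]}}

```text
time_s: 12.9
tcp_pos: [0.4557, -0.3085, 0.0964]
tcp_rot: [3.14, 0.082, 0.001]
wrist_force: [0.1, -1.1, -0.9]
width: 0.291
finger_force: 48.5
```

Request:
{"method": "apply_moves", "body": {"plan": [[10,0,0,1,0,0,0],[10,0,0,0,0,0,0],[10,0,0,0,0,0,0]]}}

```text
time_s: 13.2
tcp_pos: [0.4554, -0.3089, 0.0952]
tcp_rot: [3.14, 0.081, 0.001]
wrist_force: [-0.1, -0.0, -0.8]
width: 0.291
finger_force: 48.5
```

Request:
{"method": "apply_moves", "body": {"plan": [[88,0,0,0,0,0,0],[88,0,0,0,0,0,0],[88,0,0,0,0,0,0],[88,0,0,0,0,0,0],[88,0,0,0,0,0,0],[88,0,0,0,0,0,0],[88,0,0,0,0,0,0],[88,0,0,0,0,0,0]]}}

```text
time_s: 14.0
tcp_pos: [0.4553, -0.3087, 0.0948]
tcp_rot: [-3.141, -0.081, -0.0]
wrist_force: [0.1, 0.3, 0.2]
width: 0.991
finger_force: 0.0
```

Request:
{"method": "apply_moves", "body": {"plan": [[88,0,0,-10,0,0,0],[88,0,0,-30,0,0,0],[88,0,0,-40,0,0,0],[88,0,0,-40,0,0,0],[88,0,0,-20,0,0,0],[88,0,0,0,0,0,0],[88,0,0,0,0,0,0]]}}

```text
time_s: 14.7
tcp_pos: [0.455, -0.3085, 0.2344]
tcp_rot: [-3.14, -0.081, 0.0]
wrist_force: [0.5, -0.3, -1.2]
width: 1.0
finger_force: 0.0
```

```bash
python3 - <<'E'
from h import *
s=bot.read_state();print(s["time_s"],s["width"],s["tcp_pos"])
g=grab("side");print(proj(g,(.4552,-.3089,.147)));cv2.imwrite("pics/end.png",cv2.resize(g["frame"][120:360,280:480],None,fx=2.5,fy=2.5))
E
```

```text
14.7 0.9996323035384596 [ 0.45504557 -0.30847857  0.23438642]
(np.float64(337.69617425503577), np.float64(274.5168718418909))
```

View pics/end.png

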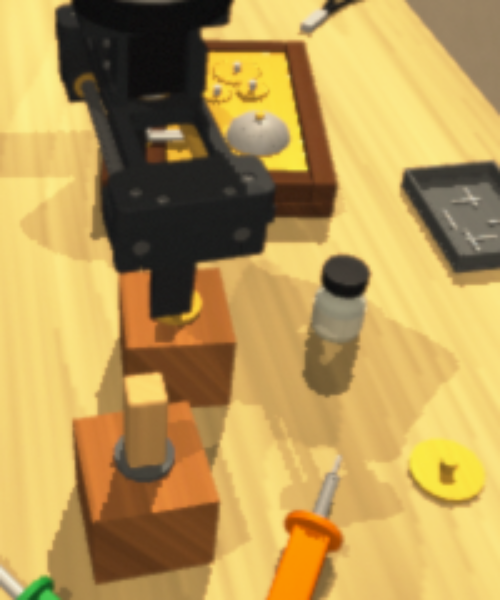

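The driver stands upright in its block with the guard flat on top. The orange and green look-alikes were standing on their tips in the first picture and lie flat now. They were already lying in my first close wrist view (w1), before I touched anything, with no contact force seen. I'll check both tongues from the frame taken after withdrawal, then hand in.

```bash
python3 - <<'E'
from h import *
g=grab("wrist");T=np.eye(4);T[:3,:3]=(R.from_euler("z",2.97,degrees=True)*R.from_euler("x",np.pi)).as_matrix();T[:3,3]=[.5149,.1083,.2406]
g["pose"]=T@np.array(g["hand_eye"])
im=cv2.imread("pics/t3.png");i=im.astype(int);m=((i.max(2)-i.min(2)<35)&(i.mean(2)>95)).astype(np.uint8)
n,l,st,c=cv2.connectedComponentsWithStats(m)
for P in((.5145,.108,.05),(.5384,.2522,.05)):
    S=np.array(P);pts=[]
    v,u=np.nonzero(m)
    W=np.array([onz(g,a,b,.05)[:2] for a,b in zip(u,v) if abs(a-proj(g,S)[0])<70 and abs(b-proj(g,S)[1])<80])-S[:2]
    r=np.hypot(*W.T);k=(r>.028)&(r<.054)&(W[:,0]>0);print(k.sum(),proj(g,S),np.degrees(np.arctan2(W[k,1],W[k,0])).mean(),np.polyfit(W[k,0],W[k,1],1))
E
```

```text
236 (np.float64(316.66406655515954), np.float64(170.7383057606503)) -5.578035161664897 [-0.11483922  0.00062666]
242 (np.float64(203.28061819706227), np.float64(146.3936474111392)) -1.0100757191087943 [-0.2299105   0.00830503]
```

```bash
python3 -c "
from h import *
print(bot.close_job())"
```

```text
the job is handed in; nothing more can be done
None
```

The job is handed in: the open clamp measured about 3° from straight across, the other clamp still shut, the screwdriver upright in its block and the gripper clear; the verdict was not shown.

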